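# Clear the page and turn the binder leaf

### The job

The timer lies on the left page of the open ring binder: slide it off onto the table beside the binder with the fingertips, without picking it up or tipping it over. Then turn the raised grey leaf over the spine and press it down flat on the left page. Leave everything else where it stands.

Things in the scene. Friction and masses are not known exactly. Their poses are not given: they have to be found in the camera images.
- binder: open ring binder, fixed. Own x runs along the spine, away from the robot; +y to the left page. Origin: on the table, under the spine's middle. Each black cover: 180 mm along the spine, 3 mm thick, out to 125 mm from the spine line. On each a 164 x 100 mm sheet pad (15 to 115 mm from the spine line), top 6 mm above the table. Rings reach 17 mm above the table and 9 mm to either side.
- spine (a point): middle of the hinge line of the leaf, 9 mm above the table; x, y and z axes as the binder's
- leaf_edge (a point): middle of the free edge of the grey leaf, 110 mm from the hinge line; moves with the leaf. The leaf is 160 mm along the spine and 3 mm thick; an index tab near the far end of this edge (34 to 70 mm from its middle) sticks out 14 mm more
- leaf (a joint): stiff grey divider leaf with round grey discs printed on it (sizes: see leaf_edge), its angle about the spine in rad: 0 flat over the right page, 1.57 upright, 3.14 flat over the left page (end stop). Starts raised at 0.75 to 1.05. The tight hinge (0.05 N m) holds it wherever it is left, so it must be pushed all the way; about 1 N at the free edge moves it
- timer: square white countdown timer, 64 x 64 mm, 16 mm thick (19 at the keys), 55 g, loose, lying on the left page pad, 85 to 95 mm left of the spine line, turned up to 0.3 rad. Origin: centre of its underside; z up
- tape_roll: roll of vinyl tape, 47 mm across, 19 mm high, lying flat behind the binder. Bystander. Origin: centre of its underside
- vial_1: small white capped vial, 31 mm across, 47 mm high, standing behind the binder. Bystander. Origin: centre of its underside
- pen_3: pen, 141 mm long (its own y), 11 mm thick, lying in front of the binder (on the robot's side). Bystander. Origin: centre of its underside
- pipette_bulb: rubber pipette bulb, 33 mm across, 52 mm high, standing in front of the binder. Bystander. Origin: centre of its underside
- sample_bottle_3: white sample bottle, 39 mm across, 84 mm high, standing at the left, away from the binder. Bystander. Origin: centre of its underside
Things that resemble listed ones, but are neither listed nor needed, are in the scene too. What is shaped like the timer but pink is not meant.

How it is judged:
On the way, in this order (a step that is already met when the one before it is completed fails the run):
1. the timer lies flat on the table, off the binder (height (world z) of timer between -0.004 and 0.003 m and angle between timer's own z axis and vertical below 0.06 rad), for 0.2 s.
2. the leaf lies flat over the left page (value of joint leaf above 3.08 rad), for 0.2 s.
At the end, for the whole second after the job is handed in: The leaf lies over the left page within 0.06 rad of flat (6 mm at its free edge); the timer lies still, face up and flat on the table (within 3 mm and 0.06 rad), off the binder and no more than 0.35 m from the middle of the spine (all of step 1 and value of joint leaf above 3.08 rad and horizontal distance between timer and spine below 0.35 m and linear speed of timer below 0.02 m/s); the robot touches nothing.
It fails at once if the timer is lifted (its underside more than 20 mm above the table) (height (world z) of timer above 0.02 m).
It fails at once if the timer is tipped more than 0.7 rad (angle between timer's own z axis and vertical above 0.7 rad).
It fails at once if a bystander (tape roll, vial, pen, pipette bulb, sample bottle) is moved more than 20 mm (distance of any of tape_roll, vial_1, pen_3, pipette_bulb, sample_bottle_3 from where it was at the start of the episode above 0.02 m).
It also fails if it takes over 53 s, if anything falls off the work surface, if the arm or the gripper's body presses on something with over 40 N, if the wrist force passes 120 N, or if a joint passes its speed limit or range.

### The arm

A 6-joint arm with a two-finger parallel gripper is mounted at the origin on a cart in front of the work surface, level with it; the furniture and walls round the work are solid. World frame = base frame: x ahead of the robot, y to its left, z up, the work surface at z = 0. Lengths are in m, angles in rad, forces in N, time in s.
With the tool pointing down it reaches from about 0.3 to 0.95 m from the base axis. Payload 3.1 kg.
Tool frame: the origin (TCP) lies at the very end of the fingers, on their centre line; the grasp point (between the pads) lies 19 mm behind it; z points along the fingers, y is the line along which they close (so a half turn about z gives the same grasp; the last joint's range is limited). The gripper opens to 85 mm and grips with 20 to 120 N. Pads are 22 mm wide; open, the fingers measure 114 mm over their backs; the gripper's body (76 mm by 85 mm) begins 54 mm behind the grasp point. The pads swing forward as they close: fully open they stand 13 mm farther back than shut.
Start: joints at [-1.376, 0.308, 1.634, -0, 1.2, -0.07], TCP at [0.164, -0.603, 0.231] pointing down, gripper open.
Joint ranges: [-3.06, 3.06], [-0.79, 1.96], [0.05, 2.63], [-1.19, 4.34], [0.05, 2.64], [-2.94, 2.94]. Speed limits (rad/s): [2.79, 2.79, 3.14, 3.14, 3.14, 3.14].

### API

Orientations are given as a unit quaternion [w, x, y, z].
In Python, from plant import * gives the robot as it stands. The module is installed in compiled form; this text tells all that it offers.
- The arm moves only by the tool send_rows, never from a script. Its argument "steps" is a list of rows, each a list of 3 entries, a list of its own where there are three numbers: the shift along the tool's x, y, z in m, then the turn, a rotation vector about the tool's x, y, z in units of 8 degrees (1.0 is 8 degrees), then the closure, from -1 (fully open) to 1 (shut). In form: [[[x, y, z], [rx, ry, rz], jaw], ...]. A call has 1 to 5 rows; each row shifts and turns the commanded pose from where the row before left it, along the tool's axes as they then stand; what a row does not reach is not made up. A row lasts 1/8 s, in which the tool goes at most 62.5 mm and 10.7 degrees, less where a joint would pass 70% of its speed; a pose out of reach is approached as far as the arm can. A call is refused whole if a number of a shift passes 0.0625 or a number of a turn 1, either way. A call with a gripper value outside its range is refused whole. The fingers move at their own pace and stop on an object; the grip force is fixed at half the most. Time passes only in rows, so rows that do not move let the fingers close. It gives the time, the measured TCP pose, the force, the opening and the grip force at its end, in the units of the state.
- observe(): the state, without advancing time (a new reading comes with each control period).
- get_image(name): name is "scene" or "top"; returns (picture, depth): 480x640x3 uint8, red, green, blue; 480x640 float32, m along the optical axis (not along the pixel's ray), 0 where there is no reading.
- get_calibration(name): a dict with "intrinsics" (3x3 intrinsics, pixels), "dist_coeffs" ([k1, k2, p1, p2, k3] as OpenCV has them; the pictures are not rectified), "pose" (4x4, takes a point from camera to world coordinates). Camera axes: x right, y up, looking along -z (the intrinsics and any distortion apply to the point x, -y, -z); pixel columns grow to the right and rows downward; lengths in m; the calibration is good to about 2 mm. A picture is of the moment at which its call begins. get_calibration takes no time and is no camera call.
- finish_job(): hands the job in; it is judged then, once.
Trained networks look in the newest picture that a camera, given by its name, has taken for a name from the list of things; names that differ only in an ending like _2 or _b are one class to them, and where a whole thing is asked for, a point or a joint stands for the part that bears it (a point fixed in the world has none). Each returns a list of dicts, best first, with "p" (0 to 1); they miss things now and then, are a little off and sometimes report something else, mostly with a low value. They report only what shows in the picture. A call takes as long as a camera call. They do not tell look-alikes from the thing itself.
- spot_in(camera, thing): "box" ([left, top, right, bottom] in pixels, round what is visible of it).
- regions_of(camera, thing): "region" (480x640 bool, what is visible of it) and "box" ([left, top, right, bottom] in pixels, round what is visible of it).
- pinpoint(camera, thing): "uv" ([column, row] in pixels: a listed point, or the origin of a listed thing).
The state is a dict: "time_s": time; "q": joint angles; "dq": joint speeds; "tau": joint torques, N m; "ee_pos": TCP position; "ee_rot": TCP orientation; "force": force on the tool from outside, world axes, zero at the start; "moment": the same for the moment, N m; "width": opening from 0.0 (shut) to 1.0 (fully open); "grip_force": force on a finger pad.
Only numpy, scipy, OpenCV 4.12 (cv2) and the standard library are available. Lean on these libraries where they do the work, as an engineer would, in place of code of your own. Each camera call takes 0.05 s, during which the arm holds its last target. There are 200 camera calls.

## Working session

There is one attempt and no reset: what is moved stays moved. The work goes in short steps, Python scripts to look and compute and a tool call to move; the robot and the scene stay as the last step left them, time stands still between calls to the robot, and variables do not carry over. Pictures are saved under pics/ and viewed, at most 10 in all, crops included, and the job is handed in when it is done.

Besides the shell and the picture viewer there is one more tool, called after ">>>" by a JSON object that holds its "fn" and its "kwargs". send_rows: Moves the arm, as the interface text tells. Its arguments: {"type":"object","properties":{"steps":{"type":"array"}},"required":["steps"]}

```bash
mkdir -p pics
cat > h.py <<'E'
from plant import *
import numpy as np, cv2
def snap(c,fn=None):
    im,d=get_image(c)
    if fn: cv2.imwrite('pics/'+fn,im[:,:,::-1])
    return im,d
def ray(c,uv):
    k=get_calibration(c);K=np.array(k['intrinsics'],float);P=np.array(k['pose'])
    n=cv2.undistortPoints(np.array(uv,float).reshape(-1,1,2),K,np.array(k['dist_coeffs'],float)).reshape(-1,2)
    d=np.c_[n[:,0],-n[:,1],-np.ones(len(n))]
    return P[:3,3],d@P[:3,:3].T
def atz(c,uv,z):
    o,d=ray(c,uv); return o+d*((z-o[2])/d[:,2])[:,None]
def deproj(c,uv,D):
    o,d=ray(c,uv); uv=np.round(np.array(uv)).astype(int).reshape(-1,2)
    return o+d*D[uv[:,1],uv[:,0]][:,None]
E
python3 - <<'E'
from h import *
np.set_printoptions(precision=4,suppress=True)
for c in ['top','scene']:
    im,d=snap(c,c+'1.png'); print(c,get_calibration(c)['pose'])
    for t in ['spine','leaf_edge','timer','tape_roll','vial_1','pen_3','pipette_bulb','sample_bottle_3']:
        for r in pinpoint(c,t)[:3]: print(t,round(r['p'],2),np.array(r['uv']),deproj(c,r['uv'],d)[0], atz(c,r['uv'],{'spine':.009,'timer':.006}.get(t,0))[0])
print(observe())
E
```

```text
top [[ 0.0022  0.9975 -0.0706  0.4792]
 [-0.9999  0.0034  0.0165  0.0529]
 [ 0.0167  0.0706  0.9974  0.9012]
 [ 0.      0.      0.      1.    ]]
spine 0.87 [417.6 252.5] [ 0.5091 -0.1378  0.0018] [ 0.5088 -0.1363  0.009 ]
leaf_edge 0.7 [473.7 238.6] [ 0.5349 -0.2422  0.0066] [ 0.5353 -0.2444  0.    ]
timer 0.82 [228.5 250. ] [0.5122 0.2091 0.0166] [0.5126 0.2109 0.006 ]
timer 0.65 [281.7 309. ] [0.4063 0.1119 0.0168] [0.4054 0.1126 0.006 ]
timer 0.59 [366.5 249. ] [ 0.5145 -0.0407  0.0217] [ 0.5152 -0.0424  0.006 ]
tape_roll 0.58 [447.4 185. ] [ 0.6361 -0.1961  0.0009] [ 0.6362 -0.1963  0.    ]
vial_1 0.67 [411.8 183.9] [ 0.6296 -0.1194  0.0465] [ 0.6378 -0.1288  0.    ]
pen_3 0.66 [447.3 309.6] [ 0.4042 -0.1907  0.0069] [ 0.4036 -0.1926  0.    ]
pipette_bulb 0.74 [378.2 325.5] [ 0.379  -0.0595  0.0355] [ 0.3749 -0.0641  0.    ]
sample_bottle_3 0.79 [181.8 222.1] [0.56   0.2874 0.045 ] [0.5642 0.2997 0.    ]
scene [[-0.6576  0.3913 -0.6438 -0.0334]
 [-0.7533 -0.3544  0.554   0.5197]
 [-0.0114  0.8493  0.5278  0.488 ]
 [ 0.      0.      0.      1.    ]]
spine 0.98 [384.  233.3] [ 0.51
[... 508 characters left out ...]
_3 0.77 [446.  245.8] [ 0.3973 -0.1868  0.0021] [ 0.3992 -0.1898  0.    ]
pipette_bulb 0.65 [410.  273.1] [ 0.3777 -0.0521  0.0098] [ 0.3861 -0.0638  0.    ]
sample_bottle_3 0.58 [175.3 316.3] [0.5471 0.3134 0.0102] [0.5595 0.3089 0.    ]
{'time_s': 0.9, 'q': array([-1.3757,  0.3081,  1.6338,  0.    ,  1.1997, -0.0697]), 'dq': array([ 0.0004,  0.0027, -0.0012,  0.0004, -0.0005, -0.0012]), 'tau': array([  0.0001, -41.5273, -27.7091,  -0.0002,   0.0007,  -0.    ]), 'ee_pos': array([ 0.1635, -0.6032,  0.2313]), 'ee_rot': array([0.    , 0.9912, 0.132 , 0.    ]), 'force': array([ 0.5154, -0.4679,  0.3259]), 'moment': array([0.0021, 0.0057, 0.0342]), 'grip_force': 0.0, 'width': 1.0042030633736707}
```

View pics/top1.png

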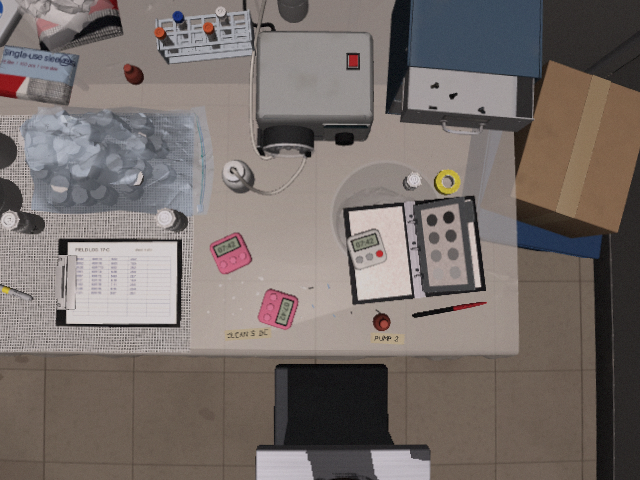

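View pics/scene1.png

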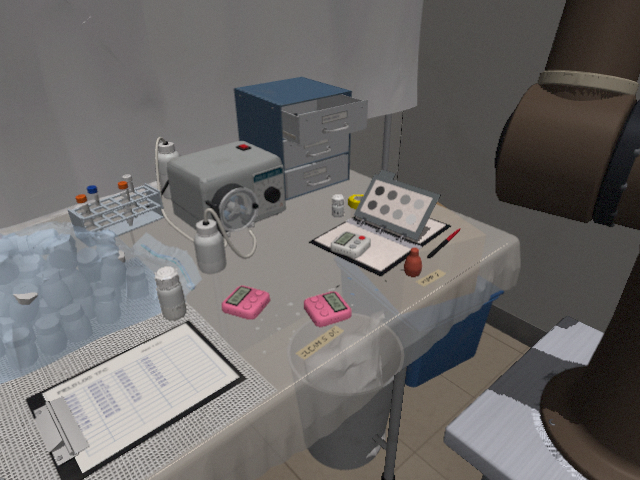

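The white timer sits at top px (367,249) on the left page, with the binder spine running from about (418,298) to (408,203). The leaf is raised over the right page with its edge near (475,240). The pink timers are at (231,253) and (278,309), away from the path. Next I'll measure the yaws and the leaf angle.

Run:
```python
from h import *
np.set_printoptions(precision=4,suppress=True)
im,d=snap('top')
def rect(p):
    c,s,a=cv2.minAreaRect(p.astype(np.float32)*1000); return np.array(c)/1000,np.array(s),a, cv2.boxPoints((c,s,a))/1000
for t,z in (('timer',.022),('binder',.003)):
    for r in regions_of('top',t)[:3]:
        v,u=np.nonzero(r['region']); P=atz('top',np.c_[u,v],z)
        print(t,r['p'],r['box'],*rect(P[:,:2]))
for r in regions_of('top','leaf')[:2]:
    v,u=np.nonzero(cv2.erode(r['region'].astype(np.uint8),np.ones((5,5)))); P=deproj('top',np.c_[u,v],d)
    P=P[(d[v,u]>0)]
    m=np.median(P,0); P=P[np.abs(P[:,2]-m[2])<.06]; m=P.mean(0)
    n=np.linalg.svd(P-m,full_matrices=False)[2][2]; n*=np.sign(n[2])
    print('leaf',r['p'],r['box'],m,n,'tilt',np.arccos(n[2]),'zmin/max',P[:,2].min(),P[:,2].max())
```

```text
timer 0.82 [347.2, 228.6, 387.3, 267.8] [ 0.5153 -0.0392] [63.3679 64.744 ] 18.40805435180664 [[ 0.475  -0.0185]
 [ 0.4955 -0.0799]
 [ 0.5556 -0.0599]
 [ 0.5352  0.0015]]
timer 0.81 [208.6, 229.3, 249.9, 274.8] [0.5083 0.2053] [61.7158 61.2779] 24.08929443359375 [[0.4676 0.2207]
 [0.4926 0.1647]
 [0.549  0.1899]
 [0.524  0.2459]]
timer 0.71 [260.4, 288.6, 298.1, 329.4] [0.407  0.1185] [62.2683 63.2252] 73.12751007080078 [[0.3677 0.0978]
 [0.4282 0.0795]
 [0.4463 0.1391]
 [0.3858 0.1574]]
binder 0.89 [340.2, 197.3, 488.2, 302.5] [ 0.516  -0.1304] [179.9813 250.6043] 5.743941783905029 [[ 0.4139 -0.0147]
 [ 0.439  -0.264 ]
 [ 0.6181 -0.246 ]
 [ 0.593   0.0033]]
leaf 0.79 [415.8, 198.5, 476.1, 291.1] [ 0.5205 -0.1741  0.0555] [-0.0733  0.7118  0.6986] tilt 0.7973646131124245 zmin/max 0.014745190651958562 0.0996827787387995
```

>>> {"fn": "send_rows", "kwargs": {"steps": [[[0.044,-0.036,0],[0,0,0],1],[[0.044,-0.036,0],[0,0,0],1],[[0.044,-0.036,0],[0,0,0],1],[[0.044,-0.036,0],[0,0,0],1],[[0.044,-0.036,0],[0,0,0],1]]}}

```text
time_s: 1.72
ee_pos: [0.3297, -0.3705, 0.2316]
ee_rot: [0.0, 0.991, 0.132, 0.0]
force: [1.3, -0.6, 0.3]
width: 0.006
grip_force: 0.0
```

>>> {"fn": "send_rows", "kwargs": {"steps": [[[0.044,-0.036,0],[0,0,0],1],[[0.044,-0.036,0],[0,0,0],1],[[0.044,-0.036,0],[0,0,0],1],[[0.044,-0.036,0],[0,0,0],1],[[0.044,-0.036,0],[0,0,0],1]]}}

```text
time_s: 2.35
ee_pos: [0.4951, -0.1391, 0.2317]
ee_rot: [0.0, 0.991, 0.132, 0.0]
force: [-0.5, -0.1, 0.1]
width: 0.002
grip_force: 0.0
```

>>> {"fn": "send_rows", "kwargs": {"steps": [[[0.044,-0.036,0],[0,0,-0.4],1],[[0,0,0.02],[0,0,0],1],[[0,0,0.02],[0,0,0],1],[[0,0,0.02],[0,0,0],1],[[0,0,0],[0,0,0],1]]}}

```text
time_s: 2.98
ee_pos: [0.5255, -0.0938, 0.1696]
ee_rot: [-0.001, 0.987, 0.16, -0.002]
force: [-0.1, -0.1, -0.4]
width: 0.002
grip_force: 0.0
```

```bash
cat >> h.py <<'E'
from scipy.spatial.transform import Rotation as R
def todo(tgt):
    s=observe(); r=R.from_quat(np.roll(s['ee_rot'],-1)); print(s['time_s'],s['ee_pos'],'force',s['force'],'w',s['width'],'axes x,y',r.as_matrix()[:,0],r.as_matrix()[:,2]); print('delta tool',r.inv().apply(np.array(tgt)-s['ee_pos']))
E
python3 -c "
from h import *
todo([.5325,-.0907,.010])"
```

```text
2.975 [ 0.52548233 -0.09384307  0.16957655] force [-0.0612012  -0.11678885 -0.3691953 ] w 0.00233086688687984 axes x,y [ 0.94897479  0.31533241 -0.00350843] [-0.00406126  0.00109609 -0.99999115]
delta tool [ 0.00821056 -0.00039952  0.15955008]
```

>>> {"fn": "send_rows", "kwargs": {"steps": [[[0.008,0,0.035],[0,0,0],1],[[0,0,0.035],[0,0,0],1],[[0,0,0.035],[0,0,0],1],[[0,0,0.03],[0,0,0],1],[[0,0,0.015],[0,0,0],1]]}}

```text
time_s: 3.6
ee_pos: [0.5344, -0.0919, 0.0206]
ee_rot: [-0.0, 0.987, 0.16, -0.0]
force: [-1.3, 0.3, -0.5]
width: 0.002
grip_force: 0.0
```

>>> {"fn": "send_rows", "kwargs": {"steps": [[[0,0,0.008],[0,0,0],1],[[0,0,0],[0,0,0],1]]}}

```text
time_s: 3.85
ee_pos: [0.5352, -0.092, 0.0138]
ee_rot: [0.0, 0.987, 0.16, 0.0]
force: [0.3, -0.1, 0.4]
width: -0.001
grip_force: 0.0
```

```bash
python3 -c "
from h import *
todo([.5325,-.0907,.011])
im,d=get_image('scene'); cv2.imwrite('pics/s2.png',cv2.resize(im[160:310,260:460,::-1],(800,600)))"
```

```text
3.85 [ 0.53519409 -0.09199749  0.01377286] force [ 0.30513381 -0.10270576  0.39772769] w -0.0012642693254471568 axes x,y [9.49029997e-01 3.15185055e-01 6.68141102e-04] [ 7.67866564e-04 -1.92228372e-04 -9.99999687e-01]
delta tool [-0.00214967 -0.00208167  0.00277055]
```

View pics/s2.png

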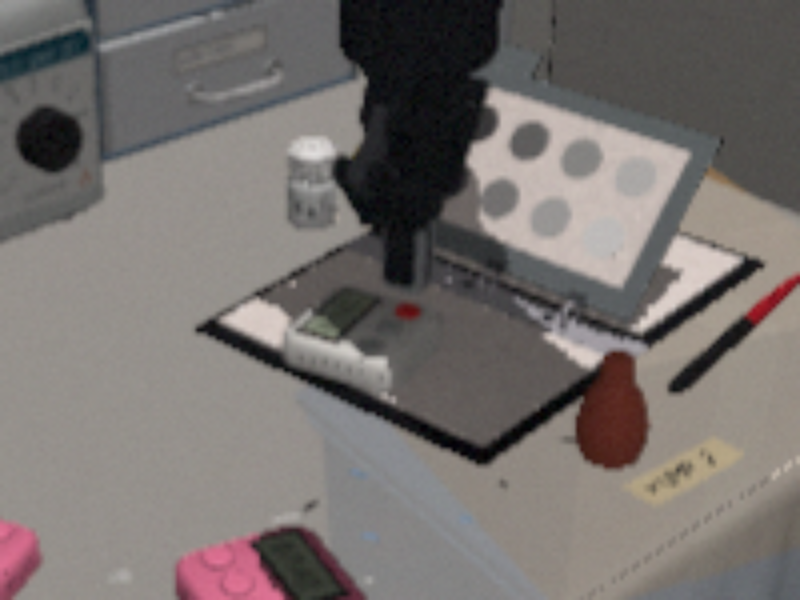

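The closed fingertips stand behind the timer at about (405,260) in the crop, clear of the rings and the leaf. Now pushing.

>>> {"fn": "send_rows", "kwargs": {"steps": [[[-0.003,0,0.003],[0,0,0],1],[[0.002,-0.008,0],[0,0,0],1],[[0.002,-0.008,0],[0,0,0],1],[[0.002,-0.008,0],[0,0,0],1],[[0.002,-0.008,0],[0,0,0],1]]}}

```text
time_s: 4.53
ee_pos: [0.5296, -0.0593, 0.0105]
ee_rot: [0.0, 0.987, 0.16, 0.0]
force: [0.3, -0.9, 1.3]
width: 0.003
grip_force: 0.5
```

>>> {"fn": "send_rows", "kwargs": {"steps": [[[0.002,-0.008,0],[0,0,0],1],[[0.002,-0.008,0],[0,0,0],1],[[0.002,-0.008,0],[0,0,0],1],[[0,0,0],[0,0,0],1]]}}

```text
time_s: 5.03
ee_pos: [0.5269, -0.0344, 0.01]
ee_rot: [-0.0, 0.987, 0.16, -0.0]
force: [1.4, 0.3, -1.0]
width: -0.001
grip_force: 0.0
```

```bash
python3 -c "
from h import *
todo([.52,.0,.011])
im,d=get_image('scene'); cv2.imwrite('pics/s3.png',cv2.resize(im[160:310,260:460,::-1],(800,600)))"
```

```text
5.025 [ 0.52686827 -0.03439261  0.01000989] force [ 1.39845425  0.34377078 -1.04572257] w -0.0012601850972309746 axes x,y [ 9.48784357e-01  3.15923361e-01 -8.20694976e-04] [-1.00450820e-03  4.18985097e-04 -9.99999408e-01]
delta tool [ 0.00434811 -0.03480173 -0.0009688 ]
```

View pics/s3.png

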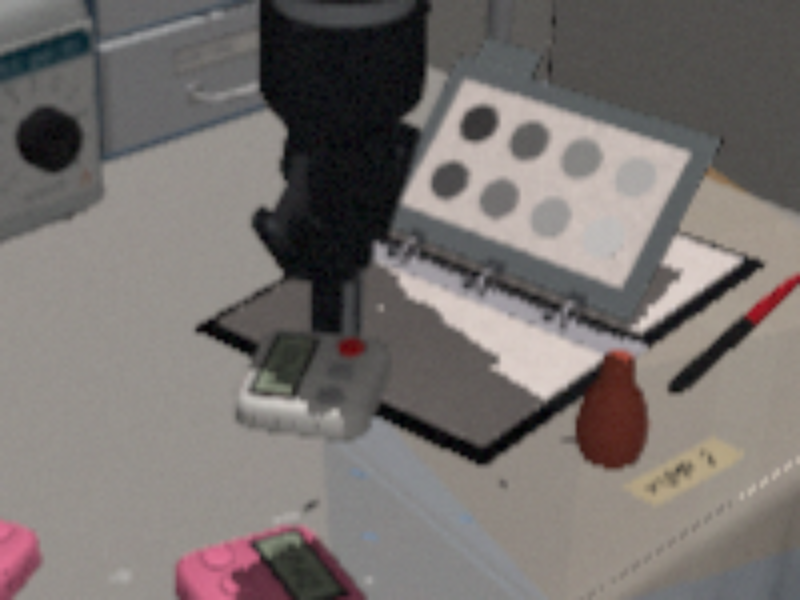

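The timer now hangs over the cover edge at about (315,385) in the crop, and it has turned somewhat. I'll measure its pose in the top view before going on.

Run:
```python
from h import *
np.set_printoptions(precision=4,suppress=True)
im,d=get_image('top'); cv2.imwrite('pics/t3.png',cv2.resize(im[190:310,260:420,::-1],(800,600)))
for r in regions_of('top','timer')[:4]:
        v,u=np.nonzero(r['region']); P=atz('top',np.c_[u,v],.02)
        c,s,a=cv2.minAreaRect(P[:,:2].astype(np.float32)*1000)
        print(r['p'],r['box'],c,s,a,cv2.boxPoints((c,s,a)).round())
```

```text
0.63 [323.5, 241.5, 363.1, 272.8] (491.919921875, 10.599708557128906) (75.6498031616211, 45.23014450073242) 62.058387756347656 [[454. -12.]
 [494. -33.]
 [530.  33.]
 [490.  55.]]
0.57 [259.8, 289.5, 298.6, 329.3] (407.3269348144531, 119.544189453125) (64.03193664550781, 62.506103515625) 71.80046081542969 [[368.  99.]
 [427.  79.]
 [447. 140.]
 [388. 160.]]
0.57 [208.8, 228.8, 249.3, 271.1] (508.2599182128906, 205.26231384277344) (62.400489807128906, 62.12815475463867) 26.82353401184082 [[466. 219.]
 [494. 163.]
 [550. 192.]
 [522. 247.]]
```

View pics/t3.png

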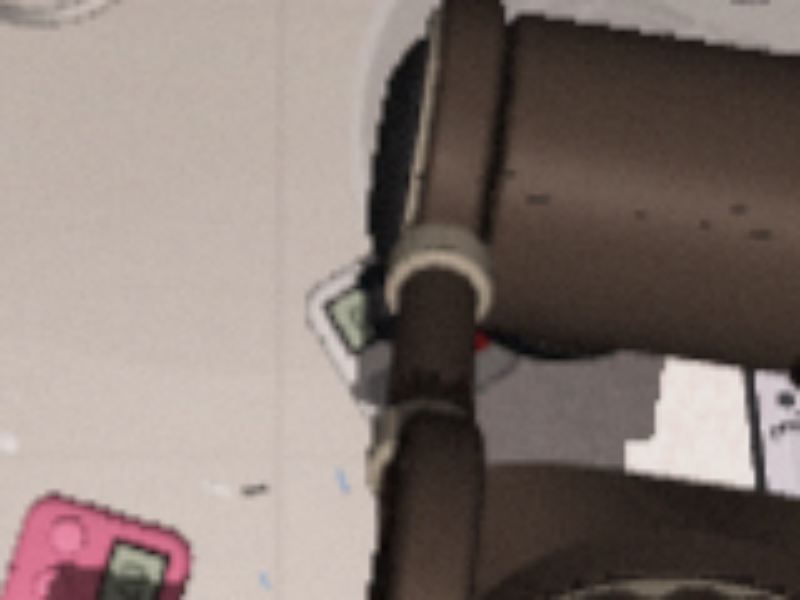

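In the top view the timer has turned to a yaw of about 0.5. Its trailing corner R is near crop (520,365), world (0.489,-0.038), and its centre is about (0.50,0.00). The finger is too far out, so I'll back off, shift it toward the robot and push on.

>>> {"fn": "send_rows", "kwargs": {"steps": [[[0,0.016,0],[0,0,0],1],[[-0.012,0,0],[0,0,0],1],[[-0.013,0,0],[0,0,0],1],[[0.001,-0.007,0],[0,0,0],1],[[0.002,-0.007,0],[0,0,0],1]]}}

```text
time_s: 5.8
ee_pos: [0.5068, -0.0436, 0.0103]
ee_rot: [-0.0, 0.987, 0.159, 0.0]
force: [-0.0, -0.1, -0.9]
width: 0.003
grip_force: 0.2
```

>>> {"fn": "send_rows", "kwargs": {"steps": [[[0.002,-0.007,0],[0,0,0],1],[[0.002,-0.007,0],[0,0,0],1],[[0.002,-0.007,0],[0,0,0],1],[[0.002,-0.007,0],[0,0,0],1],[[0.0,0,0],[0,0,0],1]]}}

```text
time_s: 6.42
ee_pos: [0.5059, -0.0143, 0.0102]
ee_rot: [-0.0, 0.987, 0.16, -0.0]
force: [-0.6, 1.1, 0.8]
width: -0.0
grip_force: 0.0
```

```bash
python3 -c "
from h import *
todo([.52,.0,.011])
im,d=get_image('scene'); a=cv2.resize(im[190:310,290:390,::-1],(400,480))
im,d=get_image('top'); b=cv2.resize(im[210:306,310:390,::-1],(400,480));cv2.imwrite('pics/s4.png',np.hstack([a,b]))"
```

```text
6.425 [ 0.50585821 -0.01431171  0.01023074] force [-0.57120943  1.13023612  0.82232417] w -0.00015716927601909725 axes x,y [ 9.48751428e-01  3.16023281e-01 -1.16490408e-04] [-1.61844756e-04  1.17269959e-04 -9.99999980e-01]
delta tool [ 0.01793978 -0.00910924 -0.00076987]
```

View pics/s4.png

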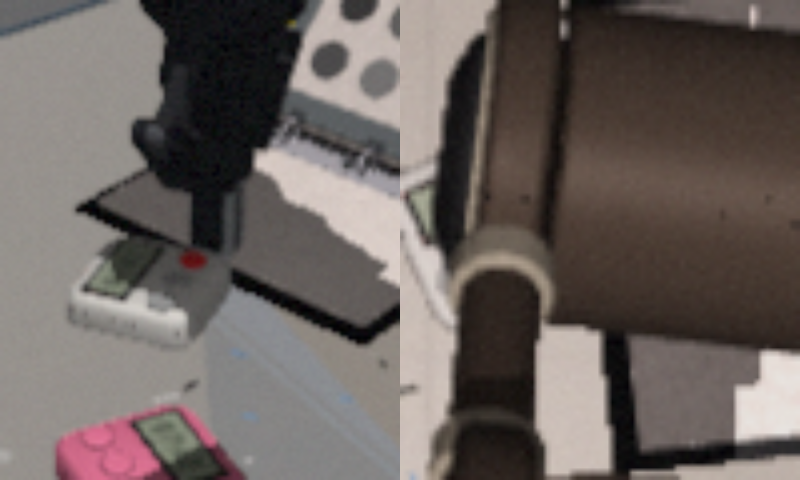

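The timer is now almost off, with its trailing edge just at the cover edge near (200,270) in the left half, and its yaw is better. I'll push about 18 mm more, then back off and raise.

>>> {"fn": "send_rows", "kwargs": {"steps": [[[0.002,-0.007,0],[0,0,0],1],[[0.002,-0.006,0],[0,0,0],1],[[0.001,-0.005,0],[0,0,0],1],[[0,0.015,0],[0,0,0],1],[[0,0.01,-0.05],[0,0,0],1]]}}

```text
time_s: 7.15
ee_pos: [0.509, -0.0205, 0.0568]
ee_rot: [-0.001, 0.987, 0.16, -0.005]
force: [0.7, 0.3, -0.1]
width: 0.004
grip_force: 0.0
```

>>> {"fn": "send_rows", "kwargs": {"steps": [[[0,0,-0.06],[0,0,0],1],[[0,0.02,-0.06],[0,0,0.4],1],[[0,0.055,-0.01],[0,0,0.4],1],[[0,0.055,0],[0,0,0.4],1],[[0,0.055,0],[0,0,0.4],1]]}}

```text
time_s: 7.78
ee_pos: [0.554, -0.2028, 0.1905]
ee_rot: [0.001, 0.999, 0.048, 0.001]
force: [0.7, 0.0, -0.7]
width: 0.002
grip_force: 0.0
```

Run:
```python
from h import *
np.set_printoptions(precision=4,suppress=True)
im,d=get_image('top')
for r in regions_of('top','timer')[:4]:
        v,u=np.nonzero(r['region']); P=atz('top',np.c_[u,v],.016)
        c,s,a=cv2.minAreaRect(P[:,:2].astype(np.float32)*1000)
        D=deproj('top',np.c_[u,v],d)[:,2]
        print(r['p'],r['box'],c,s,a,cv2.boxPoints((c,s,a)).round().tolist(),np.percentile(D,[5,50,95]))
        D=deproj('top',np.c_[u,v],d); A=np.c_[D[:,:2],np.ones(len(D))]; print('slope',np.linalg.lstsq(A,D[:,2],rcond=None)[0])
todo([.51,-.25,.07])
cv2.imwrite('pics/t5.png',cv2.resize(im[170:330,230:500,::-1],(800,474)))
```

```text
0.89 [302.0, 232.8, 339.4, 273.4] (507.3111572265625, 45.64432907104492) (61.840415954589844, 61.422481536865234) 19.713720321655273 [[468.0, 64.0], [489.0, 6.0], [547.0, 27.0], [526.0, 85.0]] [0.0137 0.0168 0.0201]
slope [-0.4303  0.1162  0.2343]
0.75 [207.4, 227.4, 250.4, 275.0] (507.09466552734375, 205.90626525878906) (64.54660034179688, 62.60165023803711) 28.26007843017578 [[464.0, 218.0], [493.0, 163.0], [550.0, 194.0], [521.0, 249.0]] [0.0125 0.0167 0.0198]
slope [-0.2484 -1.5888  0.4727]
0.57 [260.5, 287.2, 298.9, 330.4] (406.4272155761719, 120.00364685058594) (66.70355224609375, 67.28150939941406) 71.9712142944336 [[364.0, 99.0], [428.0, 78.0], [449.0, 141.0], [385.0, 162.0]] [0.0026 0.0163 0.02  ]
slope [ 0.8825 -0.7997 -0.2431]
7.875 [ 0.5543 -0.2066  0.1903] force [0.0335 0.759  1.0122] w 0.004053589052567308 axes x,y [0.9958 0.0912 0.0023] [ 0.0027 -0.0038 -1.    ]
delta tool [-0.0483  0.0387  0.1203]
```

View pics/t5.png

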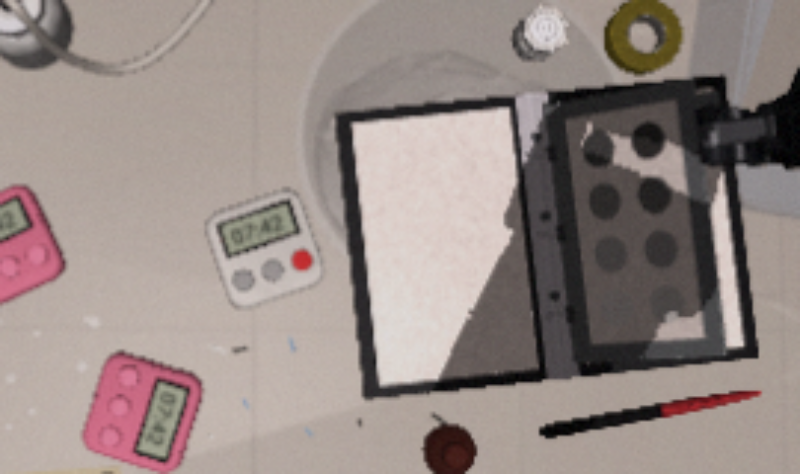

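The timer lies flat on the table at crop (265,247), about 8 mm clear of the cover and free of the pink ones. Now the leaf.

>>> {"fn": "send_rows", "kwargs": {"steps": [[[-0.05,0.0305,0],[0,0,0],1],[[0,0,0.04],[0,0,0],1],[[0,0,0.04],[0,0,0],1],[[0,0,0.032],[0,0,0],1],[[0,0,0],[0,0,0],1]]}}

```text
time_s: 8.5
ee_pos: [0.5036, -0.2339, 0.0747]
ee_rot: [-0.002, 0.999, 0.049, -0.003]
force: [-0.1, -0.3, 0.6]
width: 0.001
grip_force: 0.0
```

```bash
cat >> h.py <<'E'
def b():
    s=observe(); dx,dy=s['ee_pos'][0]-.516,s['ee_pos'][1]+.1304; c,n=np.cos(.1),np.sin(.1)
    print(s['time_s'],'binder x,y,z',c*dx+n*dy,-n*dx+c*dy,s['ee_pos'][2],'F',s['force'].round(1))
E
python3 - <<'E'
from h import *
b()
im,d=get_image('scene'); cv2.imwrite('pics/s6.png',cv2.resize(im[140:290,280:480,::-1],(800,600)))
E
```

```text
8.5 binder x,y,z -0.02264653266032505 -0.10171330181794153 0.07469312133256265 F [-0.1 -0.3  0.6]
```

View pics/s6.png

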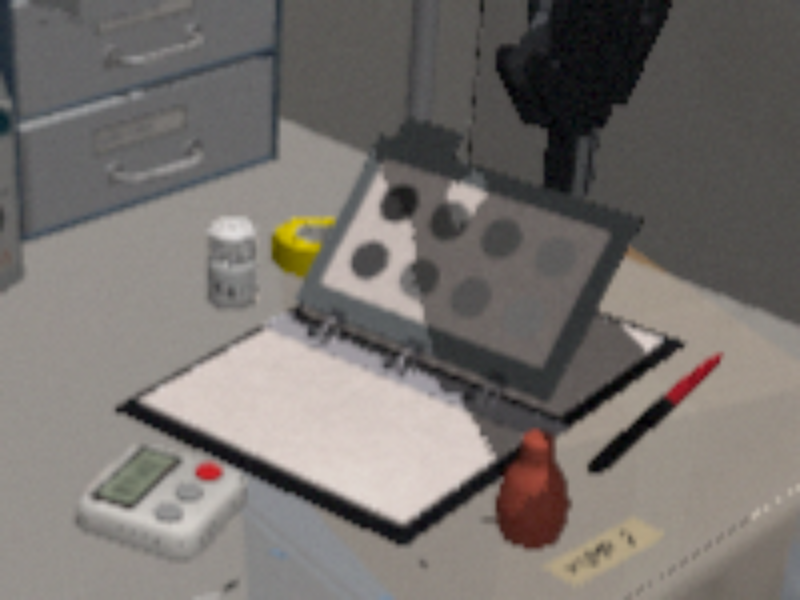

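The fingers stand behind the free edge at crop (570,185), with the tip hidden below the edge. I'll push to the left.

>>> {"fn": "send_rows", "kwargs": {"steps": [[[0,-0.011,0],[0,0,0],1],[[0,-0.011,-0.002],[0,0,0],1],[[0,-0.011,-0.002],[0,0,0],1],[[0,-0.011,-0.002],[0,0,0],1],[[0,-0.011,-0.002],[0,0,0],1]]}}

```text
time_s: 9.18
ee_pos: [0.5051, -0.1828, 0.0907]
ee_rot: [0.003, 0.999, 0.048, 0.005]
force: [-1.0, -1.1, -0.0]
width: 0.003
grip_force: 0.4
```

>>> {"fn": "send_rows", "kwargs": {"steps": [[[0,-0.011,0],[0,0,0],1],[[0,-0.011,0],[0,0,0],1],[[0,-0.011,0],[0,0,0],1],[[0,-0.011,0],[0,0,0],1],[[0,-0.011,0],[0,0,0],1]]}}

```text
time_s: 9.8
ee_pos: [0.4953, -0.1247, 0.085]
ee_rot: [-0.0, 0.999, 0.049, -0.001]
force: [-1.1, -0.7, -0.3]
width: -0.001
grip_force: 0.2
```

Run:
```python
from h import *
b()
im,d=get_image('scene'); cv2.imwrite('pics/s7.png',cv2.resize(im[120:290,260:480,::-1],(776,600)))
```

```text
9.8 binder x,y,z -0.020008418978562533 0.007687832812951571 0.08503418114814482 F [-1.1 -0.7 -0.3]
```

View pics/s7.png

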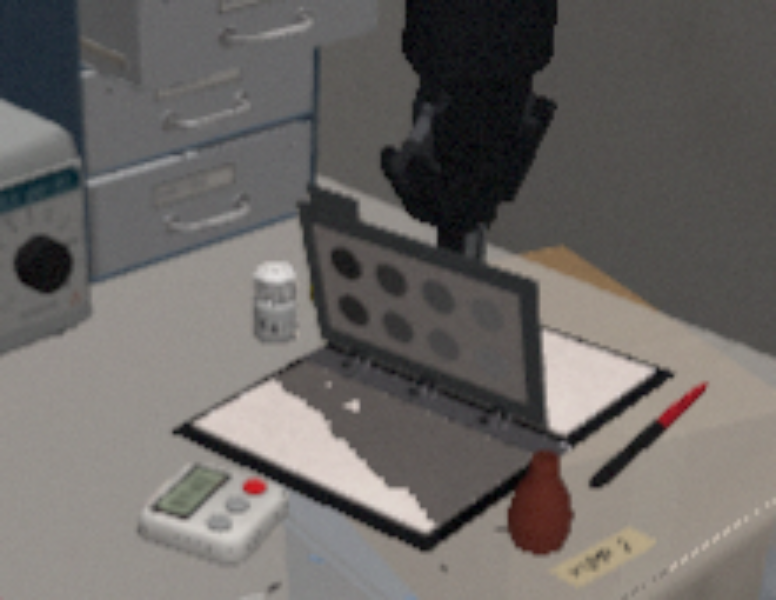

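The leaf is just past upright and leaning left, with its edge at crop (420,250). I'll follow an arc over and down.

>>> {"fn": "send_rows", "kwargs": {"steps": [[[0,-0.011,0],[0,0,0],1],[[0,-0.008,0.003],[0,0,0],1],[[0,-0.007,0.004],[0,0,0],1],[[0,-0.0065,0.005],[0,0,0],1],[[0,-0.0065,0.005],[0,0,0],1]]}}

```text
time_s: 10.48
ee_pos: [0.492, -0.0865, 0.0681]
ee_rot: [-0.0, 0.999, 0.049, -0.0]
force: [0.3, -0.4, 0.7]
width: -0.0
grip_force: 0.2
```

>>> {"fn": "send_rows", "kwargs": {"steps": [[[0,-0.0055,0.006],[0,0,0],1],[[0,-0.005,0.006],[0,0,0],1],[[0,-0.004,0.0075],[0,0,0],1],[[0,-0.004,0.0075],[0,0,0],1],[[0,0,0],[0,0,0],1]]}}

```text
time_s: 11.1
ee_pos: [0.4894, -0.0681, 0.0407]
ee_rot: [-0.0, 0.999, 0.049, -0.001]
force: [0.4, 0.6, 0.0]
width: 0.001
grip_force: 0.0
```

Run:
```python
from h import *
b()
```

```text
11.1 binder x,y,z -0.02028466578288694 0.0646414776730563 0.040659871771736945 F [0.4 0.6 0. ]
```

Next I'll press on down to about z = 0.010.

>>> {"fn": "send_rows", "kwargs": {"steps": [[[0,-0.003,0.009],[0,0,0],1],[[0,-0.003,0.009],[0,0,0],1],[[0,-0.002,0.007],[0,0,0],1],[[0,-0.002,0.005],[0,0,0],1],[[0,0,0.002],[0,0,0],1]]}}

```text
time_s: 11.72
ee_pos: [0.489, -0.0583, 0.0102]
ee_rot: [-0.0, 0.999, 0.049, -0.001]
force: [-5.8, 1.2, 18.8]
width: -0.001
grip_force: 9.7
```

>>> {"fn": "send_rows", "kwargs": {"steps": [[[0,0,0.001],[0,0,0],1],[[0,0,0],[0,0,0],1],[[0,0,0],[0,0,0],1]]}}

```text
time_s: 12.1
ee_pos: [0.489, -0.0583, 0.0103]
ee_rot: [-0.0, 0.999, 0.049, -0.001]
force: [-5.7, 0.7, 15.5]
width: 0.005
grip_force: 8.0
```

Run:
```python
from h import *
b()
```

```text
12.1 binder x,y,z -0.019648193868297133 0.07447351339206071 0.010257744787898287 F [-5.7  0.7 15.5]
```

The leaf is pressed against its end stop with about 15 N. I'll raise straight up, move away and check.

>>> {"fn": "send_rows", "kwargs": {"steps": [[[0,0,-0.02],[0,0,0],1],[[0,0,-0.05],[0,0,0],1],[[0,0,-0.06],[0,0,0],1],[[0,0.05,-0.03],[0,0,0],1],[[0,0.06,0],[0,0,0],1]]}}

```text
time_s: 12.72
ee_pos: [0.503, -0.1694, 0.1727]
ee_rot: [0.002, 0.999, 0.05, 0.004]
force: [0.6, -0.4, -0.4]
width: 0.002
grip_force: 0.0
```

>>> {"fn": "send_rows", "kwargs": {"steps": [[[0,0.06,0],[0,0,0],1],[[0,0.06,0],[0,0,0],1],[[0,0.06,0],[0,0,0],1],[[0,0,0],[0,0,0],1],[[0,0,0],[0,0,0],1]]}}

```text
time_s: 13.35
ee_pos: [0.5168, -0.3466, 0.1678]
ee_rot: [-0.001, 0.999, 0.048, -0.001]
force: [0.0, 0.2, -0.6]
width: -0.004
grip_force: 0.0
```

Run:
```python
from h import *
np.set_printoptions(precision=4,suppress=True)
b()
im,d=get_image('top'); cv2.imwrite('pics/t8.png',cv2.resize(im[170:330,230:500,::-1],(800,474)))
# heights on leaf: binder coords
k=get_calibration('top')
v,u=np.mgrid[195:310,330:420]; uv=np.c_[u.ravel(),v.ravel()]; P=deproj('top',uv,d)
c,n=np.cos(.1),np.sin(.1); X=c*(P[:,0]-.516)+n*(P[:,1]+.1304); Y=-n*(P[:,0]-.516)+c*(P[:,1]+.1304)
m=(abs(X)<.075)&(Y>.02)&(Y<.105)&(P[:,2]>-.02)&(P[:,2]<.05)
print('slope in y,x ',np.linalg.lstsq(np.c_[Y[m],X[m],np.ones(m.sum())],P[m,2],rcond=None)[0])
for a in (.02,.05,.09):
    q=m&(abs(Y-a)<.01); print(a,np.median(P[q,2]))
for t in ['timer','tape_roll','vial_1','pen_3','pipette_bulb','sample_bottle_3']:
    r=pinpoint('top',t)
    print(t,[(round(x['p'],2),atz('top',x['uv'],0)[0][:2]) for x in r[:3]])
```

```text
13.35 binder x,y,z -0.020796508292244657 -0.21517505073173132 0.1677773401136405 F [ 0.   0.2 -0.6]
slope in y,x  [-0.0014  0.0019  0.0111]
0.02 0.011087789533468673
0.05 0.011015844675589137
0.09 0.011072125253378307
timer [(0.92, array([0.3991, 0.1073])), (0.83, array([0.5054, 0.0408])), (0.61, array([0.5132, 0.2105]))]
tape_roll [(0.59, array([ 0.6354, -0.1894]))]
vial_1 [(0.67, array([ 0.6398, -0.1228]))]
pen_3 [(0.78, array([ 0.4069, -0.1928]))]
pipette_bulb [(0.78, array([ 0.3831, -0.0662]))]
sample_bottle_3 [(0.77, array([0.5644, 0.3075])), (0.3, array([ 0.6396, -0.1235]))]
```

View pics/t8.png

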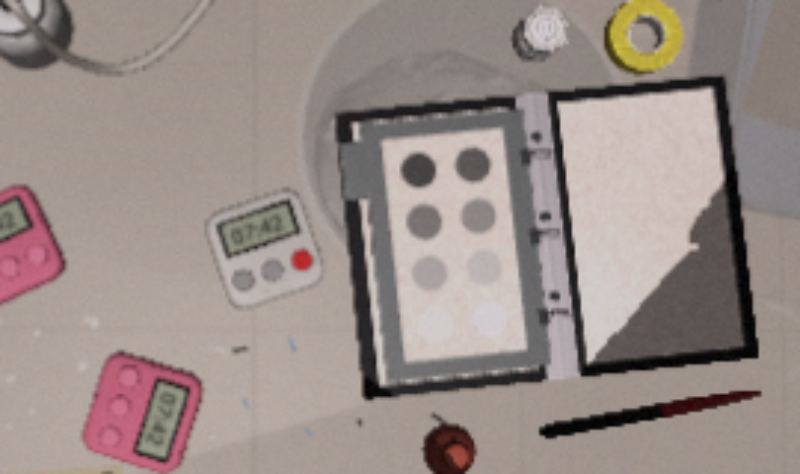

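The leaf lies flat on the left page, with its tab at crop (355,170), a measured slope of about 0 and a height of 11 mm. The timer is flat on the table at (265,247), and the bystanders have not moved.

```bash
python3 -c "
from plant import *
print(finish_job())"
```

```text
the job is handed in; nothing more can be done
None
```

The timer was slid onto the table, the leaf is pressed flat on the left page and the bystanders were left in place; the job is handed in, and no verdict came back.

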